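# Clip the crank onto the hand mill

### The job

The crank of the little hand mill has lost its retaining clip. Pick the steel clip up off the tablecloth by its tab and push it sideways, flat, into the groove of the mill's spindle just above the crank hub until it snaps fully home around the spindle; then let go of it. Do it by feel and gently, without forcing the clip against the mill, and leave the mug, jar, bowls and spoon where they are.

Things in the scene. Friction and masses are not known exactly. Their poses are not given: they have to be found in the camera images.
- clip: Loose U-shaped steel clip, ~70 g, plate 5 mm thick, flat on the cloth. Origin: on its underside at the seat centre, where the spindle axis lies when seated. +x out of the open mouth, the way it is pushed; z up. Back plate 28 mm wide (y), from x=-43 to -8 mm; its edge at x=-8 is the hard stop that meets the groove core.
- clip_tab (a point): Centre of the clip's upright finger tab, the place to grip: tab 14 mm (clip x) by 12 mm (clip y), from the plate to 38 mm above the underside. This point is at x=-36, y=0, z=24 mm in the clip's frame.
- clip_mouth (a point): Middle of the clip's mouth (x=+7, y=0, z=0 mm in its frame), between round bumps of radius 3 mm at y=+-9.2 mm on two sprung jaws (outer sides y=+-14.5 mm, tips at x=+10 mm). The gap is 12.4 mm; pushed over the 16 mm core it springs open, then shuts behind it. The push peaks at about 6 to 12 N some 8 mm before home, then drops; home, it stops hard.
- mill: Round aluminium hand mill fixed to the table, 127 mm across the foot, 94 mm high. Origin under it, on the spindle axis. On top a crank: disc hub 52 mm across, 12 mm thick; on it the groove (core 16 mm across, 7 mm high, open all round); above it the spindle's head, 24 mm across, 20 mm high. The flat hub top is the groove's lower face.
- mill_axis (a point): Point on the upright spindle axis, fixed to the housing, 112 mm above the table: the lowest height of the hub top (groove's lower face). Hub, groove and head are one stiff piece that the grind setting lifts 0 to 20 mm above this; unmeasured, it stays put: feel for the hub top. The 5 mm clip has 2 mm of room in the 7 mm groove.
- crank (a joint): Crank angle about the spindle axis (rad, counterclockwise from above); at 0 the arm points along the mill's +x. The flat arm reaches 112 mm out, below the hub top; at its end a black knob 24 mm across stands up to 36 mm above the hub top. Stiff to turn (0.4 N m).
- mug: Bystander: steel mug, 76 mm across, 85 mm high; origin under its centre; handle at its +y.
- sugar_jar: Bystander: glass sugar jar with screw lid, 72 mm across, 110 mm high; origin under its centre.
- bowls: Bystander: stack of three blue plastic bowls, 144 mm across, 83 mm high; origin under its centre.
- spoon: Bystander: wooden spoon, 260 mm long, lying along its x; origin under it.

How it is judged:
By the outcome, as a careful person would: the job done as asked, in the order asked, and still so for the second after the job is handed in, with the robot touching nothing.
It also fails if it takes over 48 s, if anything falls off the work surface, if the arm or the gripper's body presses on something with over 40 N, if the wrist force passes 120 N, or if a joint passes its speed limit or range.

### The arm

A 6-joint arm with a two-finger parallel gripper is mounted at the origin on the work surface. World frame = base frame: x ahead of the robot, y to its left, z up, the work surface at z = 0. Lengths are in m, angles in rad, forces in N, time in s.
With the tool pointing down it reaches from about 0.25 to 0.725 m from the base axis. Payload 4 kg.
Tool frame: the origin (TCP) lies midway between the tips of the shut fingers; the grasp point (between the pads) lies 19 mm behind it; z points along the fingers, y is the line along which they close (so a half turn about z gives the same grasp; the last joint's range is limited). The gripper opens to 85 mm and grips with 20 to 120 N. Pads are 22 mm wide; open, the fingers measure 114 mm over their backs; the gripper's body (76 mm by 85 mm) begins 54 mm behind the grasp point. The pads swing forward as they close: fully open they stand 13 mm farther back than shut.
Start: joints at [-1.197, 0.241, 0.005, 1.335, 0, 1.571], TCP at [0.183, -0.465, 0.231] pointing down, gripper open.
Joint ranges: [-2.72, 2.72], [-1.05, 1.87], [-1.09, 1.28], [-1.99, 2.15], [-1.42, 1.44], [-3.14, 3.14]. Speed limits (rad/s): [2.79, 2.79, 3.14, 3.14, 3.14, 3.14].

### API

Orientations are given as a unit quaternion [x, y, z, w].
In Python, from workcell import get_obs, camera, job_done, silhouettes gives the robot as it stands. The module is installed in compiled form; this text tells all that it offers.
- The arm moves only by the tool drive_tool, never from a script. Its argument "increments" is a list of rows, each a list of 3 entries, a list of its own where there are three numbers: the shift along the world's x, y, z in mm, then the turn, a rotation vector about the world's x, y, z in degrees, then the opening, from 0 (shut) to 1 (fully open). A call has 1 to 8 rows; each row shifts and turns the commanded pose from where the row before left it; what a row does not reach is not made up. A row lasts 1/12 s, in which the tool goes at most 41.7 mm and 7.16 degrees, less where a joint would pass 70% of its speed; a pose out of reach is approached as far as the arm can. A call is refused whole if a number of a shift passes 41.7 or a number of a turn 7.16, either way. A call with a gripper value outside its range is refused whole. The fingers move at their own pace and stop on an object; the grip force is fixed at half the most. Time passes only in rows, so rows that do not move let the fingers close. It gives the time, the measured TCP pose, the force, the opening and the grip force at its end, in the units of the state.
- get_obs(): the state, without advancing time (a new reading comes with each control period).
- camera(name): name is "scene" or "top"; returns a dict with "image" (384x512x3 uint8, red, green, blue), "K" (3x3 intrinsics, pixels), "k1" (the pictures are not rectified: a ray, as slopes to the right and down, at radius r is drawn at 1 + k1 r^2 times it, then the intrinsics apply), "view" (4x4, takes a point from world to camera coordinates). Camera axes: x right, y down, z forward; pixel columns grow to the right and rows downward; lengths in m; the calibration is good to about 2 mm. A picture is of the moment at which its call begins. There is no depth.
- job_done(): hands the job in; it is judged then, once.
Trained networks look in a picture, given as the dict that the camera call returned (one of the last four; its "shot" number tells which), for a name from the list of things; names that differ only in an ending like _2 or _b are one class to them, and where a whole thing is asked for, a point or a joint stands for the part that bears it (a point fixed in the world has none). Each returns a list of dicts, best first, with "conf" (0 to 1); they miss things now and then, are a little off and sometimes report something else, mostly with a low value. They report only what shows in the picture. A call takes as long as a camera call.
- silhouettes(query, picture): "region" (384x512 bool, what is visible of it) and "bbox" ([left, top, right, bottom] in pixels, round what is visible of it).
The state is a dict: "clock": time; "joint_pos": joint angles; "joint_vel": joint speeds; "tau": joint torques, N m; "eef_pos": TCP position; "tool_rot": TCP orientation; "ft_force": force on the tool from outside, world axes, zero at the start; "ft_torque": the same for the moment, N m; "grip_width": finger opening in m; "grasp_force": force on a finger pad.
Only numpy, scipy, OpenCV 4.12 (cv2) and the standard library are available. Lean on these libraries where they do the work, as an engineer would, in place of code of your own. Each camera call takes 0.05 s, during which the arm holds its last target. There are 200 camera calls.

## Working session

There is one attempt and no reset: what is moved stays moved. The work goes in short steps, Python scripts to look and compute and a tool call to move; the robot and the scene stay as the last step left them, time stands still between calls to the robot, and variables do not carry over. Pictures are saved under pics/ and viewed, at most 10 in all, crops included, and the job is handed in when it is done.

Besides the shell and the picture viewer there is one more tool, called after "Call:" as a command line: name --argument value ..., lists and objects as JSON in quotes. drive_tool: Moves the arm, as the interface text tells. Its arguments: {"type":"object","properties":{"increments":{"type":"array"}},"required":["increments"]}

```bash
mkdir -p pics
cat > h.py <<'E'
import numpy as np, cv2
from workcell import *
def ray(c,uv):
    K=c['K'];d=np.array([(uv[0]-K[0][2])/K[0][0],(uv[1]-K[1][2])/K[1][1]]);s=d.copy()
    for _ in range(20): s=d/(1+c['k1']*(s@s))
    V=np.array(c['view']);R=V[:3,:3];o=-R.T@V[:3,3];return o,R.T@np.array([s[0],s[1],1.])
def atz(c,uv,z):
    o,r=ray(c,uv);return o+r*(z-o[2])/r[2]
def proj(c,p):
    V=np.array(c['view']);q=V[:3,:3]@np.array(p)+V[:3,3];s=q[:2]/q[2];s=s*(1+c['k1']*(s@s));K=np.array(c['K'])
    return np.array([K[0,0]*s[0]+K[0,2],K[1,1]*s[1]+K[1,2]])
def save(c,n,crop=None,f=1):
    im=c['image'][...,::-1]
    if crop: im=im[crop[1]:crop[3],crop[0]:crop[2]]
    cv2.imwrite('pics/'+n,cv2.resize(im,None,fx=f,fy=f,interpolation=cv2.INTER_CUBIC))
E
python3 - <<'E'
from h import *
np.set_printoptions(precision=3,suppress=True)
cs=[camera('scene'),camera('top')]
a=np.hstack([c['image'] for c in cs])
for c,n in zip(cs,['scene','top']):
    save(c,n+'1.png',f=1.5)
    V=np.array(c['view']);print(n,-V[:3,:3].T@V[:3,3],np.array(c['K'])[0],c['k1'])
    for q in ['clip','clip_tab','mill','crank','mug','sugar_jar','bowls','spoon']:
        for s in silhouettes(q,c)[:2]:
            m=s['region'];v,u=np.nonzero(m);print(q,round(s['conf'],2),np.array(s['bbox']),m.sum(),u.mean().round(1),v.mean().round(1))
print(get_obs())
E
```

```text
scene [ 1.371 -0.127  0.882] [398.101   0.    248.38 ] -0.11575185480193094
clip 0.48 [189.  203.1 207.6 219.1] 135 192.9 211.1
clip_tab 0.71 [186.8 201.3 205.6 222.2] 145 193.2 211.7
mill 0.82 [246.7 164.6 305.5 225.6] 1778 270.3 199.9
crank 0.81 [263.7 170.7 305.2 196.4] 452 280.4 184.6
mug 0.58 [114.6 237.3 149.8 283.5] 1146 131.9 256.1
mug 0.55 [329.6 147.9 369.  190.4] 223 349.3 166.1
sugar_jar 0.62 [193.2 241.5 224.5 283. ] 1147 207.6 264.9
bowls 0.79 [351.4 184.7 402.  228.5] 1738 376.3 207.2
spoon 0.84 [328.8 145.9 370.9 189.9] 306 349.6 166.4
top [0.39  0.018 0.965] [362.62    0.    255.351] -0.1161481342745955
clip 0.74 [303.  198.6 324.6 219.7] 222 314.2 206.9
clip_tab 0.59 [303.  196.5 322.3 211.5] 168 314.4 207.4
mill 0.91 [190.  165.5 255.4 232.9] 1982 228.6 205.7
mill 0.31 [350.5 113.9 385.1 155.6] 990 370.1 135.9
crank 0.75 [190.7 163.8 242.2 213. ] 754 217.3 191.5
mug 0.97 [351.8 112.4 385.4 154.1] 1009 369.9 135.7
mug 0.68 [ 96.  231.  129.8 330. ] 575 114.4 279.4
sugar_jar 0.6 [282.2 101.  311.  138.4] 798 297.0 118.9
bowls 0.9 [ 79.9 155.9 138.  210.7] 2530 109.1 182.3
spoon 0.57 [ 96.3 232.1 130.8 329.9] 601 115.1 282.2
{'clock': 0.9, 'joint_pos': array([-1.197,  0.241,  0.005,  1.335,  0.   ,  1.571]), 'joint_vel': array([ 0.001,  0.001, -0.001, -0.   , -0.002,  0.   ]), 'tau': array([ -0.001, -37.22 ,  25.269,   0.001,   0.   ,   0.   ]), 'eef_pos': array([ 0.183, -0.465,  0.231]), 'tool_rot': array([0.983, 0.186, 0.   , 0.   ]), 'ft_force': array([0.092, 0.725, 0.351]), 'ft_torque': array([ 0.053, -0.038, -0.003]), 'grasp_force': 0.0, 'grip_width': 0.08539623291963074}
```

Run:
```python
import cv2,numpy as np
t=cv2.imread('pics/top1.png')
s=cv2.imread('pics/scene1.png')
f=lambda im,x0,y0,x1,y1,w,h:cv2.resize(im[int(y0*1.5):int(y1*1.5),int(x0*1.5):int(x1*1.5)],(w,h),interpolation=cv2.INTER_CUBIC)
a=np.vstack([np.hstack([f(t,185,155,265,235,400,400),f(t,290,185,340,235,400,400)]),
np.hstack([f(s,240,155,320,195,400,200),f(s,170,190,230,220,400,200)])])
cv2.imwrite('pics/crops1.png',a)
```

```text
(no output)
```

View pics/top1.png

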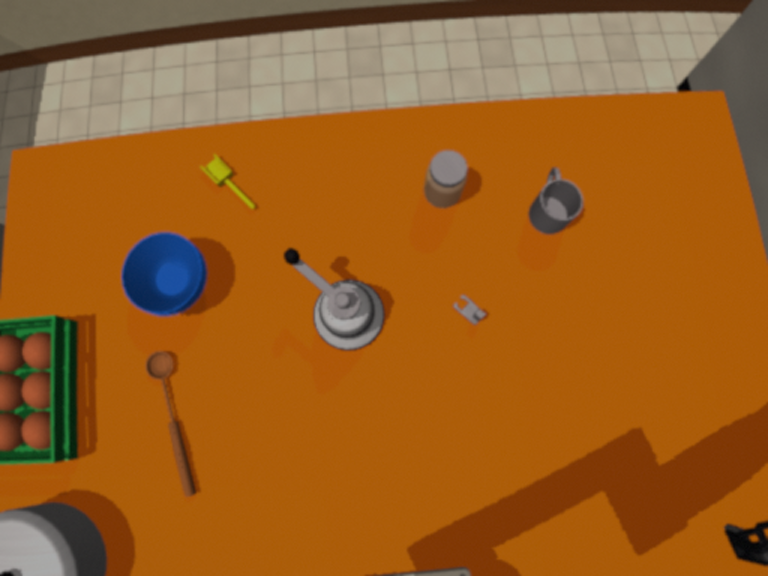

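View pics/crops1.png

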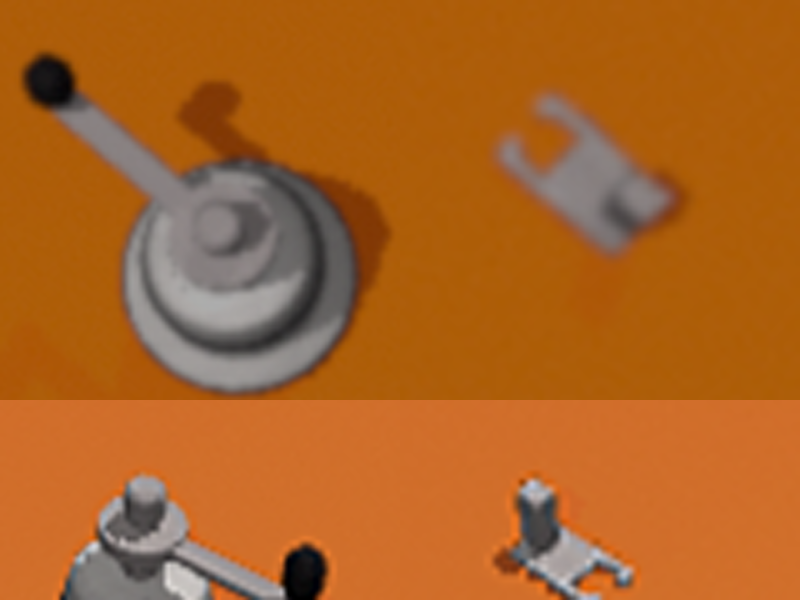

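```bash
cat > fit.py <<'E'
from h import *
from scipy.optimize import minimize
S=8
def render(c,x,y,a,box,z0=0):
    R=np.array([[np.cos(a),-np.sin(a)],[np.sin(a),np.cos(a)]])
    P=np.array([[-43,-14],[-8,-14.],[-8,14],[-43,14]])
    parts=[P]+[np.array([[-8,s*14.5],[10,s*14.5],[10,s*8.5],[-8,s*8.5]]) for s in(-1,1)]
    t=[(p,0,5) for p in parts]+[(np.array([[-43,-6],[-29,-6],[-29,6],[-43,6.]]),0,38)]
    im=np.zeros(((box[3]-box[1])*S,(box[2]-box[0])*S),np.uint8)
    for p,z1,z2 in t:
        w=p@R.T/1e3+[x,y]
        q=np.array([proj(c,[*k,z/1e3+z0]) for z in(z1,z2) for k in w])
        q=((q-box[:2]+.5)*S)
        cv2.fillPoly(im,[cv2.convexHull(np.round(q*16).astype(np.int32))],255,shift=4)
    return cv2.resize(im,None,fx=1/S,fy=1/S,interpolation=cv2.INTER_AREA)/255.
def soft(c,box):
    im=c['image'][box[1]:box[3],box[0]:box[2]].astype(float)
    r=im[...,2]/(im.sum(2)+1)   # blue share: grey 1/3, orange small
    lo=np.median(r);return np.clip((r-lo)/(0.31-lo),0,1)
E
python3 - <<'E'
from fit import *
np.set_printoptions(precision=4,suppress=True)
t=camera('top');s=camera('scene')
print('foot',atz(t,(233,210.4),0.0),'hd',[atz(t,(229,199.4),z) for z in(.139,.149,.159)])
o1,r1=ray(t,(229,199.4));o2,r2=ray(s,(269.2,172.2))
A=np.c_[r1,-r2];k=np.linalg.lstsq(A,o2-o1,rcond=None)[0];print('tri head top',o1+k[0]*r1,o2+k[1]*r2)
print('knob',atz(t,(185+50/5,155+78/5),.155))
for name,l in(('top',[(t,(294,188,334,228))]),('scene',[(s,(175,190,222,230))]),('both',[(t,(294,188,334,228)),(s,(175,190,222,230))])):
    f=lambda p:sum(((render(c,p[0]/1e3,p[1]/1e3,p[2]/20,b)-soft(c,b))**2).sum() for c,b in l)
    p0=atz(t,(310,203),0)*1e3; best=None
    for a in(.4,.7,1.0):
        r=minimize(f,[p0[0],p0[1],a*20],method='Nelder-Mead',options=dict(initial_simplex=np.array([p0[0],p0[1],a*20])+np.vstack([np.zeros(3),np.diag([6,6,4.])])))
        if best is None or r.fun<best.fun: best=r
    print(name,best.x[:2],np.degrees(best.x[2]/20),best.fun, f(p0.tolist()[:2]+[14]))
E
```

```text
foot [0.5429 0.0685 0.    ] hd [array([0.5473, 0.0685, 0.139 ]), array([0.5454, 0.0679, 0.149 ]), array([0.5435, 0.0673, 0.159 ])]
tri head top [0.544  0.0674 0.1567] [0.5449 0.073  0.1572]
knob [0.6191 0.1413 0.155 ]
top [ 547.4227 -133.8406] 42.83129557551232 14.05095973890145 64.0990450728099
scene [ 544.0387 -133.0345] 42.24250433467526 5.3949318642034 93.09979137306173
both [ 546.1292 -133.1805] 41.82468702408023 34.58141024632948 157.19883644587162
```

Call:
drive_tool --increments '[[[28, 25.6, 0], [0, 0, 1.75], 1], [[28, 25.6, 0], [0, 0, 1.75], 1], [[28, 25.6, 0], [0, 0, 1.75], 1], [[28, 25.6, 0], [0, 0, 1.75], 1], [[28, 25.6, 0], [0, 0, 1.75], 1], [[28, 25.6, 0], [0, 0, 1.75], 1], [[28, 25.6, -10], [0, 0, 1.75], 1], [[28, 25.6, -15], [0, 0, 1.75], 1]]'

```text
clock: 1.67
eef_pos: [0.4088, -0.2599, 0.2078]
tool_rot: [0.952, 0.305, 0.001, 0.002]
ft_force: [0.3, -0.4, -0.5]
grip_width: 0.0852
grasp_force: 0.0
```

Call:
drive_tool --increments '[[[28, 25.6, -20], [0, 0, 1.75], 1], [[28, 25.6, -20], [0, 0, 1.75], 1], [[28, 25.6, -20], [0, 0, 1.75], 1], [[28, 25.6, -20], [0, 0, 1.75], 1], [[0, 0, 0], [0, 0, 0], 1], [[0, 0, 0], [0, 0, 0], 1]]'

```text
clock: 2.17
eef_pos: [0.5154, -0.1593, 0.1268]
tool_rot: [0.932, 0.363, -0.002, -0.001]
ft_force: [-0.2, -0.4, 1.0]
grip_width: 0.0856
grasp_force: 0.0
```

Run:
```python
from h import *
o=get_obs();print(o['clock'],o['eef_pos'],o['tool_rot'],o['joint_pos'],o['ft_force'])
a=camera('top');b=camera('scene')
f=lambda c,x,y,w,h:cv2.resize(c['image'][y:y+h,x:x+w,::-1],(400,400),interpolation=cv2.INTER_CUBIC)
cv2.imwrite('pics/p2.png',np.hstack([f(a,270,170,80,80),f(b,155,160,80,80)]))
```

```text
2.1667 [ 0.51538077 -0.15926709  0.12675308] [ 0.93159327  0.36349771 -0.00150715 -0.00106027] [-2.99597300e-01  3.87248023e-01 -7.05763080e-02  1.11665114e+00
 -2.15665483e-04  2.09795504e+00] [-0.21614438 -0.35850112  0.98962294]
```

View pics/p2.png

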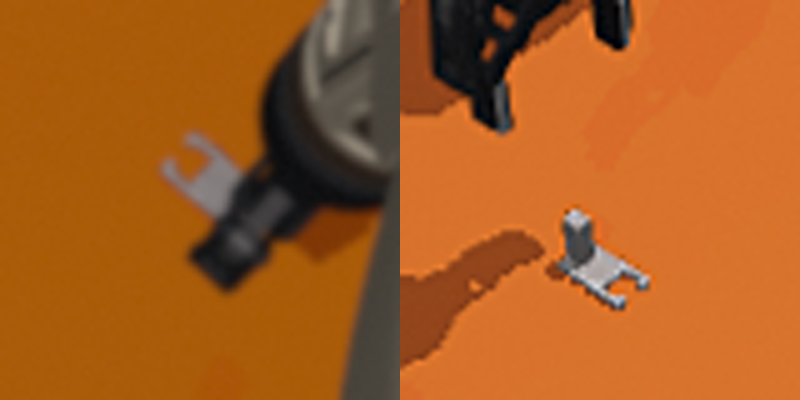

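Call:
drive_tool --increments '[[[3.5, 1.5, -25], [0, 0, 0], 1], [[0, 0, -30], [0, 0, 0], 1], [[0, 0, -30], [0, 0, 0], 1], [[0, 0, -15], [0, 0, 0], 1], [[0, 0, -8], [0, 0, 0], 1], [[0, 0, -6], [0, 0, 0], 1], [[0, 0, 0], [0, 0, 0], 1]]'

```text
clock: 2.85
eef_pos: [0.5186, -0.1607, 0.0148]
tool_rot: [0.933, 0.361, 0.0, 0.0]
ft_force: [0.5, -0.4, -0.1]
grip_width: 0.0856
grasp_force: 0.0
```

Call:
drive_tool --increments '[[[0, 0, -3], [0, 0, 0], 0.5], [[0, 0, 0], [0, 0, 0], 0.3], [[0, 0, 0], [0, 0, 0], 0.2], [[0, 0, 0], [0, 0, 0], 0], [[0, 0, 0], [0, 0, 0], 0], [[0, 0, 0], [0, 0, 0], 0]]'

```text
clock: 3.35
eef_pos: [0.5192, -0.1597, 0.012]
tool_rot: [0.932, 0.362, 0.0, 0.0]
ft_force: [0.4, -0.2, -0.2]
grip_width: 0.0121
grasp_force: 0.8
```

Call:
drive_tool --increments '[[[0, 0, 0], [0, 0, 0], 0], [[0, 0, 0], [0, 0, 0], 0], [[0, 0, 0], [0, 0, 0], 0]]'

```text
clock: 3.6
eef_pos: [0.5194, -0.1598, 0.0122]
tool_rot: [0.932, 0.362, 0.0, 0.0]
ft_force: [-0.1, -0.1, 5.1]
grip_width: 0.0106
grasp_force: 59.0
```

Call:
drive_tool --increments '[[[0, 0, 5], [0, 0, 0], 0], [[0, 0, 15], [0, 0, 0], 0], [[0, 0, 30], [0, 0, 0], 0], [[0, 0, 30], [0, 0, 0], 0], [[0, 0, 30], [0, 0, 0], 0], [[0, 0, 15], [0, 0, 0], 0], [[0, 0, 0], [0, 0, 0], 0], [[0, 0, 0], [0, 0, 0], 0]]'

```text
clock: 4.27
eef_pos: [0.5192, -0.1598, 0.137]
tool_rot: [0.932, 0.362, 0.001, 0.0]
ft_force: [-0.4, 0.5, -1.1]
grip_width: 0.0106
grasp_force: 58.5
```

Run:
```python
from h import *
o=get_obs();print(o['clock'],o['eef_pos'],o['tool_rot'],o['grip_width'],o['ft_force'],o['ft_torque'])
a=camera('top');b=camera('scene')
np.set_printoptions(precision=1,suppress=True)
for c in(a,b):
  for s in silhouettes('clip',c)[:2]: print(s['conf'],np.array(s['bbox']))
p=o['eef_pos'];u=proj(a,p).astype(int)-40;v=proj(b,p).astype(int)-40;print(u,v)
f=lambda c,x,y,w,h:cv2.resize(c['image'][y:y+h,x:x+w,::-1],(400,400),interpolation=cv2.INTER_CUBIC)
cv2.imwrite('pics/p3.png',np.hstack([f(a,*u,80,80),f(b,*v,80,80)]))
```

```text
4.2667 [ 0.51916807 -0.1597843   0.13701726] [9.32263174e-01 3.61780169e-01 5.30401675e-04 4.50748919e-04] 0.010582043016584552 [-0.40479268  0.45032612 -1.09046974] [-0.02084245  0.02613116  0.0121724 ]
0.68 [308.4 187.  321.9 205.2]
0.66 [185.9 175.2 199.4 187.8]
[287 162] [145 138]
```

View pics/p3.png

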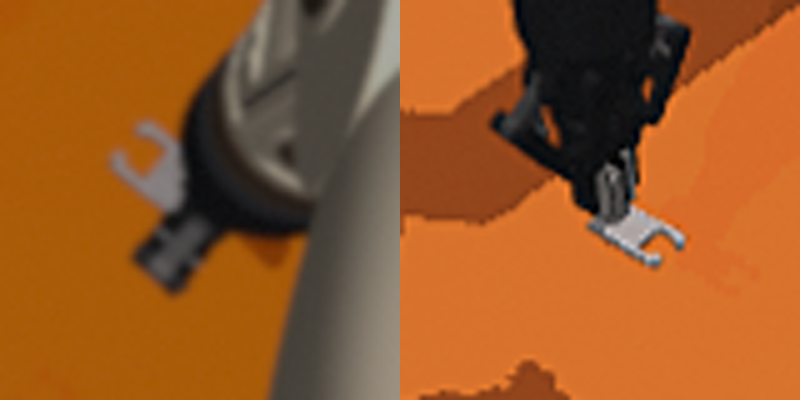

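```bash
cat > mill.py <<'E'
from fit import *
np.set_printoptions(precision=4,suppress=True)
t=camera('top');s=camera('scene')
# foot circle from top: grey mask contour, points on the side away from the crank
b=(180,155,265,240);m=cv2.resize(soft(t,b),None,fx=4,fy=4,interpolation=cv2.INTER_CUBIC)
cs=max(cv2.findContours((m>.5).astype(np.uint8),0,1)[0],key=cv2.contourArea)[:,0]
uv=(cs+.5)/4-.5+np.array(b[:2])
from scipy.optimize import least_squares
for z in(0,.005,.01):
    P=np.array([atz(t,p,z)[:2] for p in uv])
    c0=np.array([.543,.068]); d=P-c0;an=np.degrees(np.arctan2(d[:,1],d[:,0]))
    Q=P[(np.abs((an-45+180)%360-180)>60)]
    r=least_squares(lambda q:np.hypot(*(Q-q[:2]).T)-q[2],[*c0,.0635],loss='soft_l1',f_scale=.0007)
    print('foot z',z,r.x,len(Q),np.sqrt(np.mean(r.fun**2)))
th=np.linspace(0,2*np.pi,48)
def cyl(c,x,y,lst,box):
    im=np.zeros(((box[3]-box[1])*S,(box[2]-box[0])*S),np.uint8)
    for r,z1,z2 in lst:
        q=np.array([proj(c,[x+r*np.cos(k),y+r*np.sin(k),z]) for z in(z1,z2) for k in th])
        cv2.fillPoly(im,[cv2.convexHull(np.round((q-box[:2]+.5)*S*16).astype(np.int32))],255,shift=4)
    return cv2.resize(im,None,fx=1/S,fy=1/S,interpolation=cv2.INTER_AREA)/255.
bs=(250,160,278,181);M=soft(s,bs)
def f(p,x):
    h=p[1]/1e3;return ((cyl(s,x,p[0]/1e3,[(.026,.1+h,.112+h),(.008,.112+h,.12+h),(.012,.119+h,.139+h)],bs)-M)**2).sum()
for x in(.541,.544,.547):
    r=minimize(f,[69,12],args=(x,),method='Nelder-Mead',options=dict(initial_simplex=[[69,12],[74,12],[69,18]]));print('scene x',x,r.x,r.fun)
print((M*9).astype(int))
E
python3 mill.py
```

```text
foot z 0 [0.5463 0.071  0.0641] 342 0.00025481523577938395
foot z 0.005 [0.5454 0.0707 0.0637] 344 0.0002530315728247118
foot z 0.01 [0.5446 0.0704 0.0634] 347 0.00025089707332764624
scene x 0.541 [72.1012 16.2439] 1.2475933188168589
scene x 0.544 [71.5458 18.7505] 1.2367574639251253
scene x 0.547 [70.7839 21.316 ] 1.255813133228392
[[0 0 0 0 0 0 0 0 0 0 0 0 0 0 0 0 0 0 0 0 0 0 0 0 0 0 0 0]
 [0 0 0 0 0 0 0 0 0 0 0 0 0 0 0 0 0 0 0 0 0 0 0 0 0 0 0 0]
 [0 0 0 0 0 0 0 0 0 0 0 0 0 0 0 0 0 0 0 0 0 0 0 0 0 0 0 0]
 [0 0 0 0 0 0 0 0 0 0 0 0 0 0 0 0 0 0 0 0 0 0 0 0 0 0 0 0]
 [0 0 0 0 0 0 0 0 0 0 0 0 0 0 0 0 0 0 0 0 0 0 0 0 0 0 0 0]
 [0 0 0 0 0 0 0 0 0 0 0 0 0 0 0 0 0 0 0 0 0 0 0 0 0 0 0 0]
 [0 0 0 0 0 0 0 0 0 0 0 0 0 0 0 0 0 0 0 0 0 0 0 0 0 0 0 0]
 [0 0 0 0 0 0 0 0 0 0 0 0 0 0 0 0 0 0 0 0 0 0 0 0 0 0 0 0]
 [0 0 0 0 0 0 0 0 0 0 0 0 0 0 0 0 0 0 0 0 0 0 0 0 0 0 0 0]
 [0 0 0 0 0 0 0 0 0 0 0 0 0 0 0 0 0 0 3 0 0 0 0 0 0 0 0 0]
 [0 0 0 0 0 0 0 0 0 0 0 0 0 0 0 1 4 9 9 9 9 6 0 0 0 0 0 0]
 [0 0 0 0 0 0 0 0 0 0 0 0 0 0 0 6 9 9 9 9 9 9 8 0 0 0 0 0]
 [0 0 0 0 0 0 0 0 0 0 0 0 0 0 0 9 9 9 9 9 9 9 9 2 0 0 0 0]
 [0 0 0 0 0 0 0 0 0 0 0 0 0 0 1 9 9 9 9 9 9 9 9 2 0 0 0 0]
 [0 0 0 0 0 0 0 0 0 0 0 0 4 9 9 9 9 9 9 9 9 9 9 5 0 0 0 0]
 [0 0 0 0 0 0 0 0 0 0 0 4 9 9 9 9 9 9 9 9 9 9 9 9 8 3 0 0]
 [0 0 0 0 0 0 0 0 0 0 4 9 9 9 9 9 9 9 9 9 9 9 9 9 9 9 3 0]
 [0 0 0 0 0 0 0 0 0 1 9 9 9 9 9 9 9 9 9 9 9 9 9 9 9 9 9 0]
 [0 0 0 0 0 0 0 0 0 3 9 9 9 9 9 9 9 9 9 9 9 9 9 9 9 9 9 3]
 [0 0 0 0 0 0 0 0 0 3 9 9 9 9 9 9 9 9 9 9 9 9 9 9 9 9 9 6]
 [0 0 0 0 0 0 0 0 0 3 9 9 9 9 9 9 9 9 9 9 9 9 9 9 9 9 9 7]]
```

Call:
drive_tool --increments '[[[-3, 20, 10], [0, 0, 0], 0], [[-4, 35, 10], [0, 0, 0], 0], [[-4, 35, 0], [0, 0, 0], 0], [[-4, 35, 0], [0, 0, 0], 0], [[-4, 30, 0], [0, 0, 0], 0], [[-3, 21, 0], [0, 0, 0], 0], [[0, 10, 0], [0, 0, 0], 0], [[0, 0, 0], [0, 0, 0], 0]]'

```text
clock: 5.23
eef_pos: [0.4965, 0.0282, 0.156]
tool_rot: [0.932, 0.363, -0.0, -0.0]
ft_force: [-0.3, -0.3, -0.9]
grip_width: 0.0108
grasp_force: 58.6
```

Run:
```python
from h import *
camera('top');o=get_obs();print(o['clock'],o['eef_pos'],o['tool_rot'],o['grip_width'],o['ft_force'],o['ft_torque'],o['joint_pos'])
a=camera('top');b=camera('scene')
f=lambda c,x,y,w,h:cv2.resize(c['image'][y:y+h,x:x+w,::-1],(400,400),interpolation=cv2.INTER_CUBIC)
cv2.imwrite('pics/p4.png',np.hstack([f(a,205,170,50,50),f(b,235,155,50,50)]))
```

```text
5.2833 [0.49675434 0.02676309 0.15615072] [ 9.31917571e-01  3.62669845e-01 -4.37326935e-04  1.81984732e-04] 0.011131324681497226 [-0.47412427  0.18248557 -1.76524357] [-0.04038265  0.06110829 -0.04709224] [ 5.42011544e-02  2.82644728e-01 -1.40360569e-01  1.14850869e+00
 -6.18429292e-04  2.45353155e+00]
```

View pics/p4.png

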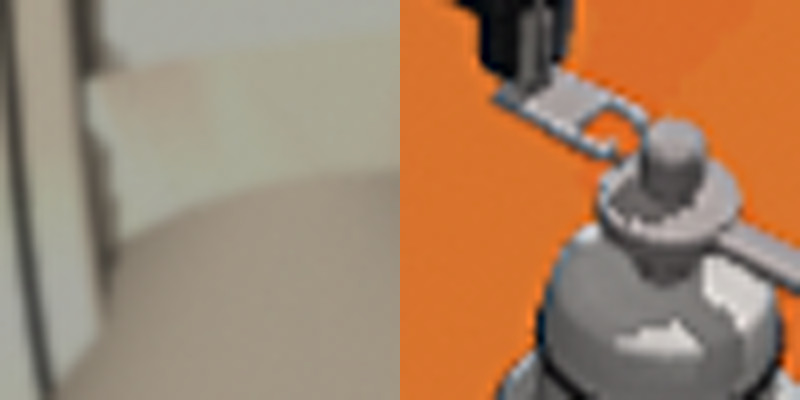

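Call:
drive_tool --increments '[[[0, 0, -3], [0, 0, 0], 0], [[0, 0, -3], [0, 0, 0], 0], [[0, 0, -2], [0, 0, 0], 0], [[0, 0, 0], [0, 0, 0], 0], [[0, 0, 0], [0, 0, 0], 0]]'

```text
clock: 5.8
eef_pos: [0.4967, 0.0258, 0.1482]
tool_rot: [0.932, 0.361, -0.0, -0.0]
ft_force: [0.5, 0.0, -0.6]
grip_width: 0.0107
grasp_force: 58.6
```

Call:
drive_tool --increments '[[[0, 0, -1], [0, 0, 0], 0], [[0, 0, 0], [0, 0, 0], 0], [[0, 0, 0], [0, 0, 0], 0]]'

```text
clock: 6.05
eef_pos: [0.497, 0.0263, 0.1476]
tool_rot: [0.932, 0.362, 0.0, 0.0]
ft_force: [0.6, 0.1, -1.2]
grip_width: 0.0105
grasp_force: 58.6
```

Call:
drive_tool --increments '[[[0, 0, -1], [0, 0, 0], 0], [[0, 0, 0], [0, 0, 0], 0], [[0, 0, 0], [0, 0, 0], 0]]'

```text
clock: 6.3
eef_pos: [0.4969, 0.0264, 0.1466]
tool_rot: [0.932, 0.362, -0.0, -0.0]
ft_force: [-0.3, 0.4, 0.3]
grip_width: 0.0106
grasp_force: 58.6
```

Run:
```python
from h import *
b=camera('scene');np.set_printoptions(precision=4,suppress=True)
print('tips mid',atz(b,(263.6,172.4),.149),'head',[atz(b,(269.25,172.1),.139+h/1e3) for h in(14,16,18,20)])
u=np.array([.738,.6745]);o=np.array([.4968,.0268])+u*.0383;print('pred tips mid',o+u*.010)
o=get_obs();print(o['eef_pos'],o['ft_force'],o['ft_torque'])
```

```text
tips mid [0.5343 0.0594 0.149 ] head [array([0.5397, 0.0744, 0.153 ]), array([0.542 , 0.0739, 0.155 ]), array([0.5442, 0.0733, 0.157 ]), array([0.5465, 0.0728, 0.159 ])]
pred tips mid [0.5324 0.0594]
[0.4969 0.0264 0.1466] [-0.1311  0.5432 -0.9813] [0.0018 0.0087 0.0233]
```

Call:
drive_tool --increments '[[[0, 0, -1], [0, 0, 0], 0], [[0, 0, 0], [0, 0, 0], 0], [[0, 0, 0], [0, 0, 0], 0]]'

```text
clock: 6.6
eef_pos: [0.4968, 0.0263, 0.1455]
tool_rot: [0.932, 0.362, -0.0, -0.0]
ft_force: [0.3, 0.2, -0.8]
grip_width: 0.011
grasp_force: 58.6
```

Call:
drive_tool --increments '[[[0, 0, -1], [0, 0, 0], 0], [[0, 0, 0], [0, 0, 0], 0], [[0, 0, 0], [0, 0, 0], 0]]'

```text
clock: 6.85
eef_pos: [0.4968, 0.0263, 0.1445]
tool_rot: [0.932, 0.362, -0.0, -0.0]
ft_force: [0.6, -0.4, -0.2]
grip_width: 0.0106
grasp_force: 58.6
```

Call:
drive_tool --increments '[[[0, 0, -1], [0, 0, 0], 0], [[0, 0, 0], [0, 0, 0], 0], [[0, 0, 0], [0, 0, 0], 0]]'

```text
clock: 7.1
eef_pos: [0.4968, 0.0263, 0.1435]
tool_rot: [0.932, 0.362, -0.0, -0.0]
ft_force: [-0.2, -0.7, -1.0]
grip_width: 0.0105
grasp_force: 58.6
```

Call:
drive_tool --increments '[[[0, 0, -1], [0, 0, 0], 0], [[0, 0, 0], [0, 0, 0], 0], [[0, 0, 0], [0, 0, 0], 0]]'

```text
clock: 7.35
eef_pos: [0.4974, 0.0264, 0.1431]
tool_rot: [0.932, 0.362, 0.001, 0.0]
ft_force: [-0.1, -0.4, 2.4]
grip_width: 0.0109
grasp_force: 59.1
```

Call:
drive_tool --increments '[[[0, 0, -1], [0, 0, 0], 0], [[0, 0, 0], [0, 0, 0], 0], [[0, 0, 0], [0, 0, 0], 0]]'

```text
clock: 7.6
eef_pos: [0.4978, 0.0264, 0.1428]
tool_rot: [0.932, 0.362, 0.001, 0.0]
ft_force: [-0.8, -0.1, 5.9]
grip_width: 0.0108
grasp_force: 59.7
```

Call:
drive_tool --increments '[[[0, 0, 2.8], [0, 0, 0], 0], [[0, 0, 0], [0, 0, 0], 0], [[0, 0, 0], [0, 0, 0], 0]]'

```text
clock: 7.85
eef_pos: [0.4965, 0.0263, 0.144]
tool_rot: [0.932, 0.362, -0.0, -0.0]
ft_force: [-0.0, 0.3, -0.8]
grip_width: 0.0108
grasp_force: 58.7
```

Call:
drive_tool --increments '[[[1.5, 1.3, 0], [0, 0, 0], 0], [[1.5, 1.3, 0], [0, 0, 0], 0], [[1.5, 1.3, 0], [0, 0, 0], 0], [[1.5, 1.3, 0], [0, 0, 0], 0], [[0, 0, 0], [0, 0, 0], 0], [[0, 0, 0], [0, 0, 0], 0]]'

```text
clock: 8.35
eef_pos: [0.503, 0.0316, 0.1443]
tool_rot: [0.932, 0.362, -0.0, -0.0]
ft_force: [-0.3, 0.4, -0.3]
grip_width: 0.0106
grasp_force: 58.7
```

Call:
drive_tool --increments '[[[1.5, 1.4, 0], [0, 0, 0], 0], [[1.5, 1.4, 0], [0, 0, 0], 0], [[0, 0, 0], [0, 0, 0], 0], [[0, 0, 0], [0, 0, 0], 0]]'

```text
clock: 8.68
eef_pos: [0.506, 0.0344, 0.1444]
tool_rot: [0.932, 0.362, 0.0, 0.0]
ft_force: [-0.9, 0.4, -1.5]
grip_width: 0.0105
grasp_force: 58.7
```

Call:
drive_tool --increments '[[[0.7, 0.7, 0], [0, 0, 0], 0], [[0.7, 0.7, 0], [0, 0, 0], 0], [[0, 0, 0], [0, 0, 0], 0], [[0, 0, 0], [0, 0, 0], 0]]'

```text
clock: 9.02
eef_pos: [0.507, 0.0358, 0.1442]
tool_rot: [0.932, 0.362, -0.0, -0.0]
ft_force: [-0.7, 1.3, -0.9]
grip_width: 0.0108
grasp_force: 58.6
```

Call:
drive_tool --increments '[[[0.7, 0.7, 0], [0, 0, 0], 0], [[0, 0, 0], [0, 0, 0], 0], [[0, 0, 0], [0, 0, 0], 0]]'

```text
clock: 9.27
eef_pos: [0.5073, 0.0362, 0.1441]
tool_rot: [0.932, 0.362, -0.001, -0.0]
ft_force: [-2.1, -1.8, -1.8]
grip_width: 0.0108
grasp_force: 58.6
```

Run:
```python
from h import *
F=[]
for i in range(6): camera('scene');o=get_obs();F.append(np.r_[o['ft_force'],o['ft_torque']])
F=np.array(F);m=F.mean(0);u=np.array([.738,.6745]);n=np.array([-.6745,.738])
print(o['eef_pos'],m.round(3),F.std(0).round(2),'along',m[:2]@u,'lat',m[:2]@n)
```

```text
[0.50743169 0.03621532 0.14414691] [-3.162 -1.005 -0.665 -0.254  0.692  0.078] [0.5  0.28 0.49 0.04 0.05 0.02] along -3.0116835446601873 lat 1.3911927016321766
```

Call:
drive_tool --increments '[[[-0.7, 0.7, 0], [0, 0, 0], 0], [[0, 0, 0], [0, 0, 0], 0], [[0, 0, 0], [0, 0, 0], 0]]'

```text
clock: 9.82
eef_pos: [0.5073, 0.0367, 0.1443]
tool_rot: [0.932, 0.362, -0.0, 0.0]
ft_force: [-2.3, -2.6, -1.0]
grip_width: 0.0108
grasp_force: 58.5
```

```bash
cat > feel.py <<'E'
from h import *
F=[]
for i in range(4): camera('scene');o=get_obs();F.append(np.r_[o['ft_force'],o['ft_torque'],o['eef_pos']*1e3])
m=np.mean(F,0);u=np.array([.738,.6745]);n=np.array([-.6745,.738])
print(o['clock'],m.round(2),'along',m[:2]@u,'lat',m[:2]@n,'pos along/lat',m[6:8]@u,m[6:8]@n)
E
python3 feel.py
```

```text
10.0167 [-2.4500e+00 -3.7100e+00 -8.7000e-01 -8.1000e-01  6.5000e-01 -2.0000e-02
  5.0727e+02  3.6700e+01  1.4439e+02] along -4.313537995856907 lat -1.0877851638808678 pos along/lat 399.11993546931615 -315.0674956448359
```

Call:
drive_tool --increments '[[[1.0, 0.4, 0], [0, 0, 0], 0], [[0, 0, 0], [0, 0, 0], 0], [[0, 0, 0], [0, 0, 0], 0]]'

```text
clock: 10.27
eef_pos: [0.5081, 0.0374, 0.1442]
tool_rot: [0.932, 0.362, -0.0, 0.0]
ft_force: [-3.1, -2.7, -1.7]
grip_width: 0.0109
grasp_force: 58.6
```

Call:
drive_tool --increments '[[[0.7, 0.7, 0], [0, 0, 0], 0], [[0, 0, 0], [0, 0, 0], 0], [[0, 0, 0], [0, 0, 0], 0]]'

```text
clock: 10.52
eef_pos: [0.5088, 0.0381, 0.1442]
tool_rot: [0.932, 0.362, -0.0, 0.0]
ft_force: [-3.0, -4.1, -2.1]
grip_width: 0.0105
grasp_force: 58.5
```

```bash
python3 feel.py
```

```text
10.7167 [-2.4700e+00 -3.4800e+00 -1.9700e+00 -9.0000e-01  7.7000e-01 -4.0000e-02
  5.0883e+02  3.8110e+01  1.4423e+02] along -4.169502372899969 lat -0.9013030300758926 pos along/lat 401.2238428657885 -315.0785994506657
```

Call:
drive_tool --increments '[[[0.8, 0.6, -0.2], [0, 0, 0], 0], [[0, 0, 0], [0, 0, 0], 0], [[0.7, 0.7, 0], [0, 0, 0], 0], [[0, 0, 0], [0, 0, 0], 0], [[0, 0, 0], [0, 0, 0], 0]]'

```text
clock: 11.13
eef_pos: [0.5115, 0.0404, 0.1445]
tool_rot: [0.932, 0.362, 0.001, -0.0]
ft_force: [-0.8, -0.8, -1.8]
grip_width: 0.0109
grasp_force: 58.4
```

Call:
drive_tool --increments '[[[0.7, 0.7, 0], [0, 0, 0], 0], [[0, 0, 0], [0, 0, 0], 0], [[0.7, 0.7, 0], [0, 0, 0], 0], [[0, 0, 0], [0, 0, 0], 0], [[0, 0, 0], [0, 0, 0], 0]]'

```text
clock: 11.55
eef_pos: [0.5132, 0.0419, 0.1447]
tool_rot: [0.932, 0.362, 0.002, -0.0]
ft_force: [2.4, 3.0, -1.1]
grip_width: 0.0111
grasp_force: 58.5
```

```bash
python3 feel.py
```

```text
11.75 [ 2.9000e+00  3.9800e+00 -8.5000e-01  8.3000e-01 -6.9000e-01  1.0000e-02
  5.1312e+02  4.1750e+01  1.4470e+02] along 4.821176429320772 lat 0.9845575296802853 pos along/lat 406.841799514723 -315.29066592339495
```

Call:
drive_tool --increments '[[[0.7, 0.7, 0], [0, 0, 0], 0], [[0.7, 0.7, 0], [0, 0, 0], 0], [[0, 0, 0], [0, 0, 0], 0], [[0, 0, 0], [0, 0, 0], 0]]'

```text
clock: 12.08
eef_pos: [0.5133, 0.0422, 0.1441]
tool_rot: [0.932, 0.362, -0.0, 0.0]
ft_force: [1.9, 2.1, -1.2]
grip_width: 0.011
grasp_force: 58.6
```

```bash
python3 feel.py
```

```text
12.2833 [ 1.9300e+00  1.9000e+00 -8.7000e-01  4.1000e-01 -5.3000e-01  1.0000e-02
  5.1335e+02  4.2210e+01  1.4414e+02] along 2.711475173563044 lat 0.10116025480257784 pos along/lat 407.3241496962376 -315.10839202719006
```

Call:
drive_tool --increments '[[[0.7, 0.7, 0], [0, 0, 0], 0], [[0.7, 0.7, 0], [0, 0, 0], 0], [[0, 0, 0], [0, 0, 0], 0], [[0, 0, 0], [0, 0, 0], 0]]'

```text
clock: 12.62
eef_pos: [0.5149, 0.0438, 0.1442]
tool_rot: [0.932, 0.362, 0.0, 0.0]
ft_force: [2.5, 2.1, -1.8]
grip_width: 0.0106
grasp_force: 58.5
```

```bash
python3 feel.py
```

```text
12.8167 [ 2.6200e+00  1.4800e+00 -1.5000e+00  3.4000e-01 -6.0000e-01 -5.0000e-02
  5.1483e+02  4.3770e+01  1.4416e+02] along 2.9365660763535413 lat -0.6765830843993033 pos along/lat 409.46575094923986 -314.95540030920375
```

Call:
drive_tool --increments '[[[0.8, 0.6, 0], [0, 0, 0], 0], [[0, 0, 0], [0, 0, 0], 0], [[0.7, 0.7, 0], [0, 0, 0], 0], [[0, 0, 0], [0, 0, 0], 0], [[0, 0, 0], [0, 0, 0], 0]]'

```text
clock: 13.23
eef_pos: [0.5156, 0.0448, 0.1439]
tool_rot: [0.932, 0.362, -0.001, -0.0]
ft_force: [-0.0, -0.5, -0.5]
grip_width: 0.0107
grasp_force: 58.6
```

```bash
python3 feel.py
```

```text
13.4333 [-9.0000e-02 -3.2000e-01 -5.3000e-01 -2.0000e-02  3.0000e-02  1.0000e-02
  5.1570e+02  4.4880e+01  1.4399e+02] along -0.2845031727077878 lat -0.17580709573665643 pos along/lat 410.8639148455421 -314.71918942797646
```

Call:
drive_tool --increments '[[[0.7, 0.7, 0], [0, 0, 0], 0], [[0, 0, 0], [0, 0, 0], 0], [[0, 0, 0], [0, 0, 0], 0]]'

```text
clock: 13.68
eef_pos: [0.5164, 0.0454, 0.144]
tool_rot: [0.932, 0.362, -0.001, 0.0]
ft_force: [-0.6, -0.9, -0.3]
grip_width: 0.0103
grasp_force: 58.6
```

```bash
python3 feel.py
```

```text
13.8833 [-1.5900e+00 -1.3300e+00 -1.0000e+00 -3.5000e-01  3.7000e-01  1.0000e-02
  5.1640e+02  4.5470e+01  1.4398e+02] along -2.072627551637826 lat 0.09233658797262945 pos along/lat 411.77367200353615 -314.7595844685816
```

Likely near the stop; press on until the force climbs firmly.

Call:
drive_tool --increments '[[[0.7, 0.7, 0], [0, 0, 0], 0], [[0, 0, 0], [0, 0, 0], 0], [[0, 0, 0], [0, 0, 0], 0]]'

```text
clock: 14.13
eef_pos: [0.5166, 0.0457, 0.1438]
tool_rot: [0.932, 0.362, -0.001, 0.0]
ft_force: [-3.4, -4.1, 0.0]
grip_width: 0.0107
grasp_force: 58.6
```

```bash
python3 feel.py
```

```text
14.3333 [-3.5400e+00 -3.4100e+00 -5.3000e-01 -8.1000e-01  8.2000e-01 -1.0000e-02
  5.1655e+02  4.5670e+01  1.4380e+02] along -4.913492649321609 lat -0.1337935862166888 pos along/lat 412.0128680279485 -314.70902688145077
```

Call:
drive_tool --increments '[[[0.4, 0.4, 0], [0, 0, 0], 0], [[0, 0, 0], [0, 0, 0], 0], [[0, 0, 0], [0, 0, 0], 0]]'

```text
clock: 14.58
eef_pos: [0.5166, 0.0457, 0.1437]
tool_rot: [0.932, 0.361, -0.002, 0.001]
ft_force: [-3.6, -3.3, -0.1]
grip_width: 0.0105
grasp_force: 58.6
```

```bash
python3 feel.py
```

```text
14.7833 [-4.6800e+00 -4.6700e+00  2.7000e-01 -1.0200e+00  9.9000e-01 -1.0000e-02
  5.1657e+02  4.5740e+01  1.4368e+02] along -6.604262335772303 lat -0.28723118688085325 pos along/lat 412.07937987853893 -314.6710987882219
```

Call:
drive_tool --increments '[[[-1.1, -1.0, -0.5], [0, 0, 0], 0], [[0, 0, 0], [0, 0, 0], 0], [[0, 0, 0], [0, 0, 0], 0]]'

```text
clock: 15.03
eef_pos: [0.5165, 0.0456, 0.1436]
tool_rot: [0.932, 0.362, -0.0, 0.0]
ft_force: [-4.2, -2.3, 0.1]
grip_width: 0.0106
grasp_force: 58.7
```

```bash
python3 feel.py
```

```text
15.2333 [-3.4600e+00 -3.0900e+00  1.9000e-01 -7.2000e-01  8.0000e-01  1.0000e-02
  5.1651e+02  4.5610e+01  1.4356e+02] along -4.6368387477616055 lat 0.057525382749533005 pos along/lat 411.95100414750516 -314.72778542195914
```

Call:
drive_tool --increments '[[[0, 0, 0], [0, 0, 0], 0.15], [[0, 0, 0], [0, 0, 0], 0.3], [[0, 0, 0], [0, 0, 0], 0.5], [[0, 0, 0], [0, 0, 0], 0.5], [[0, 0, 0], [0, 0, 0], 0.5]]'

```text
clock: 15.65
eef_pos: [0.5175, 0.0462, 0.144]
tool_rot: [0.932, 0.362, 0.001, -0.0]
ft_force: [-0.3, -0.5, 0.8]
grip_width: 0.0429
grasp_force: 0.0
```

Released with no residual load; rise straight up, back away, and check.

Call:
drive_tool --increments '[[[0, 0, 10], [0, 0, 0], 0.5], [[0, 0, 20], [0, 0, 0], 0.5], [[0, 0, 35], [0, 0, 0], 0.5], [[0, 0, 35], [0, 0, 0], 0.5], [[-20, -30, 0], [0, 0, 0], 0.5], [[-20, -35, 0], [0, 0, 0], 0.5], [[-20, -35, 0], [0, 0, 0], 0.5], [[-20, -35, 0], [0, 0, 0], 0.5]]'

```text
clock: 16.32
eef_pos: [0.4364, -0.0901, 0.2449]
tool_rot: [0.932, 0.363, 0.001, 0.001]
ft_force: [0.9, -0.9, 0.3]
grip_width: 0.0425
grasp_force: 0.0
```

Call:
drive_tool --increments '[[[-20, -35, 0], [0, 0, 0], 0.5], [[-20, -35, 0], [0, 0, 0], 0.5], [[-20, -35, 0], [0, 0, 0], 0.5], [[0, 0, 0], [0, 0, 0], 0.5]]'

```text
clock: 16.65
eef_pos: [0.3738, -0.1994, 0.2448]
tool_rot: [0.934, 0.357, -0.001, 0.001]
ft_force: [-1.0, 0.3, 0.0]
grip_width: 0.0429
grasp_force: 0.0
```

Run:
```python
from h import *
a=camera('top');b=camera('scene')
f=lambda c,x,y,w,h:cv2.resize(c['image'][y:y+h,x:x+w,::-1],(400,400),interpolation=cv2.INTER_CUBIC)
cv2.imwrite('pics/p5.png',np.hstack([f(a,205,175,50,50),f(b,240,155,50,50)]))
```

View pics/p5.png

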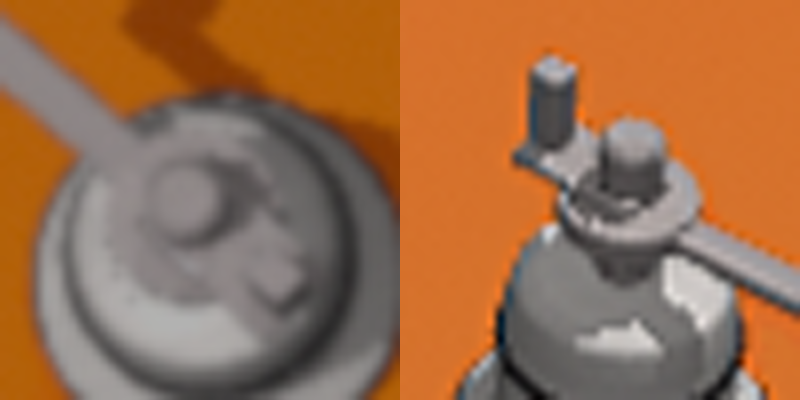

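Run:
```python
from h import *
t=camera('top')
h=atz(t,(205+187/8-.5,175+203/8-.5),.158);k=atz(t,(205+283/8-.5,175+278/8-.5),.169)
print(h,k,np.linalg.norm((h-k)[:2]),np.degrees(np.arctan2(*(h-k)[[1,0]])))
```

```text
[0.54285733 0.06994152 0.158     ] [0.51726672 0.04420274 0.169     ] 0.03629551594023153 45.16540556068348
```

Tab to axis is 36.3 mm (36 mm expected), so the clip is home.

```bash
python3 -c "
from workcell import *
print(job_done())"
```

```text
the job is handed in; nothing more can be done
None
```

The clip is snapped fully home in the spindle groove and released: the push eased off past the peak, then met a hard stop, and the tab measures 36.3 mm from the axis against 36 mm expected. The arm stayed clear of the mug, jar, bowls and spoon, and the job was handed in at about 17 s.

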